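# Press the long pin rack onto the drip stand

### The arm

A 6-joint arm with a two-finger parallel gripper is mounted at the origin on the work surface. World frame = base frame: x ahead of the robot, y to its left, z up, the work surface at z = 0. Lengths are in mm, angles in degrees, forces in N, time in s.
With the tool pointing down it reaches from about 300 to 850 mm from the base axis. Payload 4.2 kg.
Tool frame: the origin (TCP) lies at the very end of the fingers, on their centre line; the grasp point (between the pads) lies 19 mm behind it (env.grasp_offset is the distance from the TCP to the grasp point, in mm); z points along the fingers, y is the line along which they close (so a half turn about z gives the same grasp; the last joint's range is limited). The gripper opens to 91 mm and grips with 3 to 60 N. Pads are 32 mm wide; open, the fingers measure 118 mm over their backs; the gripper's body (76 mm by 178 mm) begins 60 mm behind the grasp point.
Start: joints at [70.646, 18.312, 89.639, -0, 72.044, -1.146], TCP at [179.677, 546.223, 213.976] pointing down, gripper open.
Joint ranges: [-177.97, 177.97], [-48.28, 115.42], [12.27, 149.76], [-77.06, 257.06], [2.81, 150.46], [-146.56, 146.56]. Speed limits (degrees/s): [147.25, 147.25, 180, 180, 180, 180].

### API

Orientations are given as [roll, pitch, yaw] about the fixed x, y, z axes, in that order (R = Rz(yaw) Ry(pitch) Rx(roll)).
In Python, from workcell import env gives the robot as it stands. The module is installed in compiled form; this text tells all that it offers.
- The arm moves only by the tool send_rows, never from a script. Its argument "motion" is a list of rows, each an object of numbers: "tx", "ty", "tz": the shift along the tool's x, y, z in units of 500 mm (1.0 is 500 mm); "rx", "ry", "rz": the turn, a rotation vector about the tool's x, y, z in units of 30 degrees (1.0 is 30 degrees); "gripper": the closure, from -1 (fully open) to 1 (shut). In form: [{"tx": .., "ty": .., "tz": .., "rx": .., "ry": .., "rz": .., "gripper": ..}, ...]. A call has 1 to 12 rows; each row shifts and turns the commanded pose from where the row before left it, along the tool's axes as they then stand; what a row does not reach is not made up. A row lasts 1/8 s, in which the tool goes at most 62.5 mm and 10.7 degrees, less where a joint would pass 70% of its speed; a pose out of reach is approached as far as the arm can. A call with a number of a shift or a turn outside -1 to 1 is refused whole. A call with a gripper value outside its range is refused whole. The fingers move at their own pace and stop on an object; "grip_force" is the grip in N (left out, the last holds). Time passes only in rows, so rows that do not move let the fingers close. It gives the time, the measured TCP pose, the force, the opening and the grip force at its end, in the units of the state.
- env.state(): the state, without advancing time (a new reading comes with each control period).
- env.grab_frame(name): name is "side" or "top"; returns a dict with "frame" (420x560x3 uint8, red, green, blue), "vertical_fov" (degrees; the focal length in pixels is half the picture's height over the tangent of half this angle, whatever the lens; pixels are square), "cx", "cy" (the principal point, pixels), "k1" (the pictures are not rectified: a ray, as slopes to the right and down, at radius r is drawn at 1 + k1 r^2 times it, then the intrinsics apply), "rvec" (rotation vector, rad) and "tvec" (3), from world to camera coordinates, as OpenCV has them. Camera axes: x right, y down, z forward; pixel columns grow to the right and rows downward; lengths in mm; the calibration is good to about 2 mm. A picture is of the moment at which its call begins. There is no depth.
- env.job_done(): hands the job in; it is judged then, once.
The state is a dict: "time_s": time; "qpos": joint angles; "qvel": joint speeds; "effort": joint torques, N m; "ee_pos": TCP position; "ee_rot": TCP orientation; "force": force on the tool from outside, world axes, zero at the start; "torque": the same for the moment, N m; "gripper_width": finger opening in mm; "gripper_force": force on a finger pad.
Only numpy, scipy, OpenCV 4.12 (cv2) and the standard library are available. Lean on these libraries where they do the work, as an engineer would, in place of code of your own. Each camera call takes 0.05 s, during which the arm holds its last target. There are 200 camera calls.

### The job

Set the long rack with upright pins onto the two studs of the drip stand and press it down until it is fully home, flat on the deck, then let go. Carry it and press it on rather than dropping it, and leave the other two racks (the one with wells and the short one with pins) where they are.

Things in the scene. Friction and masses are not known exactly. Their poses are not given: they have to be found in the camera images.
- pin_rack: The rack to fit: loose white block 120 x 50 x 40 mm (x, y, z), two rows of six pins on top (7 mm thick, 24 mm tall, rows at y = +-13). Underside: two square sockets 32 x 32, 22 deep, at x = +-32, so it fits either way round. 0.15 to 0.31 kg. Origin: centre of its underside, z up. Grip it across its 50 mm width, by the block's sides.
- stand: Drip stand, fixed: tray 150 x 80 mm, grey pedestal 132 x 46 mm, its flat top (deck) 42 mm above the bench. At x = +-32 two studs 20 mm tall, 16 across, narrowing above 10 mm to a 6 mm tip. Round each a black rubber collar 40 across, 8 mm proud: the rack rests on these until a 6 to 10 N push drives them down for good and it lies on the deck. Origin: centre of underside, x along the studs.
- well_rack: Bystander, leave alone: a white plastic block of the same 120 x 50 x 40 mm, with eight round dark wells in its flat top and no pins. Origin at the centre of its underside, x along its length.
- short_rack: Bystander, leave alone: a short white plastic block 60 x 50 x 40 mm with two rows of three pins, 24 mm tall, on top. Origin at the centre of its underside, x along its 60 mm length.
There are look-alikes about, which are no part of the job. What is shaped like the pin_rack but blue is not meant.

How it is judged (in metres and radians):
At the end, for the whole second after the job is handed in: The long pin rack is upright on the stand with both studs in its sockets and its underside within 3 mm of the deck, centred within 12 mm and lined up within 15 degrees (either way round), level within 3 degrees, at rest (z of pin_rack in the frame of stand between 0.038 and 0.045 m and horizontal distance between pin_rack and stand below 0.012 m and angle between the x axis of pin_rack and the x axis of stand, either way round below 0.26 rad and angle between pin_rack's own z axis and vertical below 0.06 rad and linear speed of pin_rack below 0.02 m/s); the robot touches nothing.
It fails at once if the rack is dropped or thrown: it moves faster than 0.6 m/s while no finger touches it (linear speed of pin_rack above 0.6 m/s and contact force between the fingers and pin_rack below 0.1 N).
It fails at once if the rack with wells is moved more than 30 mm (distance of well_rack from where it was at the start of the episode above 0.03 m).
It fails at once if the short rack is moved more than 30 mm (distance of short_rack from where it was at the start of the episode above 0.03 m).
It also fails if it takes over 38 s, if anything falls off the work surface, if the arm or the gripper's body presses on something with over 40 N, if the wrist force passes 120 N, or if a joint passes its speed limit or range.

## Working session

There is one attempt and no reset: what is moved stays moved. The work goes in short steps, Python scripts to look and compute and a tool call to move; the robot and the scene stay as the last step left them, time stands still between calls to the robot, and variables do not carry over. Pictures are saved under pics/ and viewed, at most 10 in all, crops included, and the job is handed in when it is done.

Besides the shell and the picture viewer there is one more tool, called after "Call:" as name([rows], argument=value, ...), one row to a line, values as JSON. send_rows: Moves the arm, as the interface text tells. Shifts and turns lie within -1 to 1; 1 stands for 500 mm of shift or 30 degrees of turn. Its arguments: {"type":"object","properties":{"motion":{"type":"array"},"grip_force":{"type":"number"}},"required":["motion"]}

```bash
mkdir -p pics; cat > h.py <<'E'
import numpy as np, cv2
from workcell import env
def grab(n,save=None):
    f=env.grab_frame(n)
    if save: cv2.imwrite('pics/'+save,cv2.cvtColor(f['frame'],cv2.COLOR_RGB2BGR))
    return f
def ray(f,uv):
    h=f['frame'].shape[0]; F=h/2/np.tan(np.radians(f['vertical_fov'])/2)
    d=(np.atleast_2d(uv).astype(float)-[f['cx'],f['cy']])/F
    s=d.copy()
    for _ in range(30): s=d/(1+f['k1']*(s**2).sum(1,keepdims=True))
    R=cv2.Rodrigues(np.array(f['rvec'],float))[0]; t=np.array(f['tvec'],float).ravel()
    D=np.c_[s,np.ones(len(s))]@R
    return -R.T@t, D
def onplane(f,uv,z):
    C,D=ray(f,uv); return C+D*((z-C[2])/D[:,2])[:,None]
def proj(f,P):
    h=f['frame'].shape[0]; F=h/2/np.tan(np.radians(f['vertical_fov'])/2)
    R=cv2.Rodrigues(np.array(f['rvec'],float))[0]; t=np.array(f['tvec'],float).ravel()
    c=np.atleast_2d(P)@R.T+t; s=c[:,:2]/c[:,2:]
    return s*(1+f['k1']*(s**2).sum(1,keepdims=True))*F+[f['cx'],f['cy']]
E
python3 - <<'E'
from h import *
for n in('top','side'):
    f=grab(n,n+'0.png'); print(n,ray(f,[[280,210]]),f['k1'],f['vertical_fov'])
print(env.state())
E
```

```text
top (array([ 376.50519425,  -93.82052993, 1000.50228708]), array([[ 0.05860845,  0.02533491, -0.99803744]])) 0.029952857182240708 51.651862903378316
side (array([ 296.96384604, -936.50604308,  742.30001974]), array([[ 0.13939649,  0.77226896, -0.61990326]])) -0.04632328774745887 48.040681196950274
{'time_s': 0.1, 'qpos': array([ 7.06455695e+01,  1.83471465e+01,  8.96976164e+01, -2.58756276e-03,
        7.20448753e+01, -1.14822790e+00]), 'qvel': array([ 0.08907361, -0.09151944, -0.19109273, -0.05981705,  0.00775856,
       -0.02557733]), 'effort': array([ 1.85101191e-03, -4.13331556e+01, -2.32511437e+01,  7.29592913e-02,
        4.21386876e-02, -5.96971722e-05]), 'ee_pos': array([179.53972075, 545.7844573 , 213.2248925 ]), 'ee_rot': array([-1.79910330e+02,  6.63537048e-04,  1.61794597e+02]), 'force': array([-0.63800225, -0.04760544, -0.43407655]), 'torque': array([ 0.00923398,  0.01629234, -0.05918177]), 'gripper_force': 0.0, 'gripper_width': 91.0485748323754}
```

View pics/top0.png

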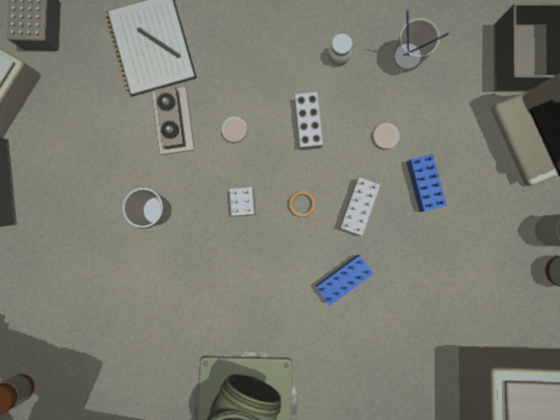

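View pics/side0.png

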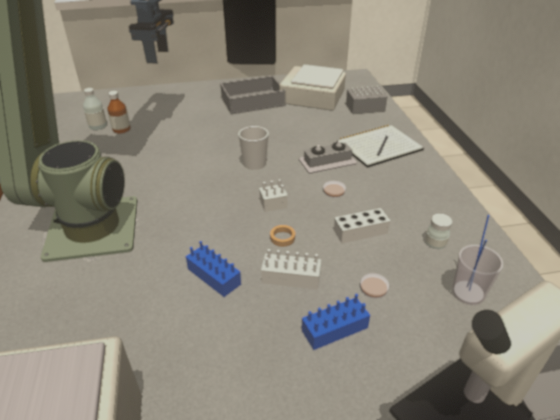

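The top view shows these candidates for the rack:
- White with 2x6 pins at (360,206).
- Blue with pins at (427,182) and (344,279), wrong colour.
- White with wells at (308,119).
- Short white with pins at (241,201).

I choose (360,206). The stand is at (172,120). Next I check the choice in a close crop.

```bash
python3 - <<'E'
from h import *
f=grab('top'); im=cv2.cvtColor(f['frame'],cv2.COLOR_RGB2BGR)
a=cv2.resize(im[165:245,320:400],(400,400),interpolation=cv2.INTER_CUBIC)
b=cv2.resize(im[80:160,132:212],(400,400),interpolation=cv2.INTER_CUBIC)
cv2.imwrite('pics/crop1.png',np.hstack([a,b]))
g=cv2.cvtColor(im,cv2.COLOR_BGR2GRAY); hsv=cv2.cvtColor(im,cv2.COLOR_BGR2HSV)
for th in (140,160,180):
    m=((g>th)&(hsv[...,1]<50)).astype(np.uint8); m[:165]=0;m[245:]=0;m[:,:330]=0;m[:,395:]=0
    c=max(cv2.findContours(m,0,2)[0],key=cv2.contourArea); r=cv2.minAreaRect(c)
    B=onplane(f,cv2.boxPoints(r),40); print(th,r,B.round(1).tolist(),B.mean(0).round(1),[np.linalg.norm(B[i]-B[i-1]).round(1) for i in(1,2)])
E
```

```text
140 ((360.6031188964844, 205.62461853027344), (23.85210609436035, 55.1371955871582), 19.44003677368164) [[396.3, -203.0, 40.0], [512.5, -242.5, 40.0], [495.6, -292.2, 40.0], [379.8, -252.6, 40.0]] [ 446.  -247.6   40. ] [np.float64(122.7), np.float64(52.6)]
160 ((360.3892822265625, 205.81385803222656), (22.465356826782227, 53.750450134277344), 19.440034866333008) [[396.8, -204.5, 40.0], [510.1, -242.9, 40.0], [494.2, -289.8, 40.0], [381.3, -251.2, 40.0]] [ 445.6 -247.1   40. ] [np.float64(119.6), np.float64(49.5)]
180 ((360.2986145019531, 205.96377563476562), (20.852855682373047, 52.199405670166016), 19.65382194519043) [[397.7, -206.4, 40.0], [507.5, -244.1, 40.0], [492.6, -287.6, 40.0], [383.1, -249.6, 40.0]] [ 445.2 -246.9   40. ] [np.float64(116.1), np.float64(46.0)]
```

View pics/crop1.png

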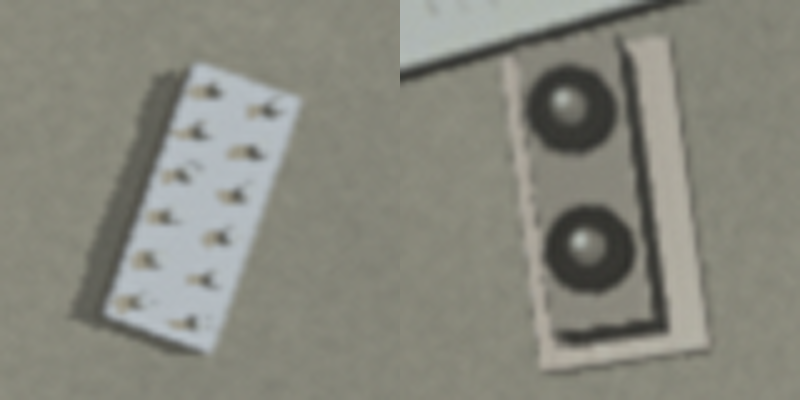

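The crop shows white with 2x6 pins on the left (the right rack), and on the right the stand with collars near (166,102) and (170,129.5).

```bash
python3 - <<'E'
from h import *
f=grab('top'); g=cv2.cvtColor(f['frame'],cv2.COLOR_RGB2GRAY)
s=grab('side'); gs=cv2.cvtColor(s['frame'],cv2.COLOR_RGB2GRAY)
for th in(65,80,90):
  m=np.zeros_like(g); m[88:142,155:182]=(g[88:142,155:182]<th)
  m=cv2.morphologyEx(m,cv2.MORPH_OPEN,np.ones((5,5)))
  P=[]
  for c in cv2.findContours(m,0,2)[0]:
    if cv2.contourArea(c)<80: continue
    e=cv2.fitEllipse(c); p=onplane(f,[e[0]],47)[0]; P.append(p); print(th,np.round(e[0],1),np.round(e[1],1),p.round(1))
  P=np.array(P); d=P[0]-P[1]; print(P.mean(0),np.linalg.norm(d),np.degrees(np.arctan2(d[1],d[0])))
print(proj(s,[[*p[:2],62] for p in P]), proj(s,[[446,-247,40]]))
q=env.state(); print(q['ee_pos'],q['ee_rot'])
E
```

```text
Traceback (most recent call last):
IndexError: index 0 is out of bounds for axis 0 with size 0
```

```bash
python3 - <<'E'
from h import *
f=grab('top'); g=cv2.cvtColor(f['frame'],cv2.COLOR_RGB2GRAY)
s=grab('side')
R=[]
for (u,v) in((165.8,101.5),(169.7,129.8)):
  m=np.zeros_like(g); cv2.circle(m,(round(u),round(v)),11,1,-1)
  m&=(g<90).astype(np.uint8)
  c=max(cv2.findContours(m,0,2)[0],key=cv2.contourArea); e=cv2.minEnclosingCircle(c); el=cv2.fitEllipse(cv2.convexHull(c))
  p=onplane(f,[el[0]],47)[0]; R.append(p); print(e,el,p.round(1))
P=np.array(R); d=P[0]-P[1]; print(P.mean(0),np.linalg.norm(d),np.degrees(np.arctan2(d[1],d[0])))
print(proj(s,[[*p[:2],62] for p in P]), proj(s,[[446,-247,40]]))
q=env.state(); print(q['ee_pos'],q['ee_rot'])
E
```

```text
((165.86363220214844, 101.52597045898438), 8.994139671325684) ((165.75054931640625, 101.57567596435547), (17.22909164428711, 17.900747299194336), 132.85879516601562) [670.8 190.7  47. ]
((169.5, 129.5), 8.860122680664062) ((169.53273010253906, 129.37985229492188), (17.25786781311035, 17.703887939453125), 104.43266296386719) [608.1 180.2  47. ]
[639.45654204 185.42626134  47.        ] 63.61790242150513 9.515390260508658
[[338.60002169 141.50505113]
 [318.11107428 145.40338447]] [[291.65907302 264.27106972]]
[179.64863565 546.10643257 213.78663336] [-1.79981463e+02  2.94836525e-04  1.61791349e+02]
```

Call:
send_rows([
  {"tx": -0.076,"ty": -0.058,"tz": 0,"gripper": -1},
  {"tx": -0.076,"ty": -0.058},
  {"tx": -0.076,"ty": -0.058},
  {"tx": -0.076,"ty": -0.058},
  {"tx": -0.076,"ty": -0.058},
  {"tx": -0.076,"ty": -0.058},
  {"tx": -0.076,"ty": -0.058},
  {"tx": -0.076,"ty": -0.058},
  {"tx": -0.076,"ty": -0.058},
  {"tx": -0.076,"ty": -0.058},
], grip_force=20)

```text
invalid input at $.motion[0]: expected keys tx, ty, tz, rx, ry, rz, gripper
```

Call:
send_rows([
  {"tx": -0.076,"ty": -0.058,"tz": 0,"rx": 0,"ry": 0,"rz": 0,"gripper": -1},
  {"tx": -0.076,"ty": -0.058,"tz": 0,"rx": 0,"ry": 0,"rz": 0,"gripper": -1},
  {"tx": -0.076,"ty": -0.058,"tz": 0,"rx": 0,"ry": 0,"rz": 0,"gripper": -1},
  {"tx": -0.076,"ty": -0.058,"tz": 0,"rx": 0,"ry": 0,"rz": 0,"gripper": -1},
  {"tx": -0.076,"ty": -0.058,"tz": 0,"rx": 0,"ry": 0,"rz": 0,"gripper": -1},
  {"tx": -0.076,"ty": -0.058,"tz": 0,"rx": 0,"ry": 0,"rz": 0,"gripper": -1},
  {"tx": -0.076,"ty": -0.058,"tz": 0,"rx": 0,"ry": 0,"rz": 0,"gripper": -1},
  {"tx": -0.076,"ty": -0.058,"tz": 0,"rx": 0,"ry": 0,"rz": 0,"gripper": -1},
  {"tx": -0.076,"ty": -0.058,"tz": 0,"rx": 0,"ry": 0,"rz": 0,"gripper": -1},
  {"tx": -0.076,"ty": -0.058,"tz": 0,"rx": 0,"ry": 0,"rz": 0,"gripper": -1},
], grip_force=20)

```text
time_s: 1.6
ee_pos: [450.8, 150.6, 214.2]
ee_rot: [180.0, 0.0, 161.8]
force: [-0.8, 0.5, -0.3]
gripper_width: 91.1
gripper_force: 0.0
```

Call:
send_rows([
  {"tx": -0.0266,"ty": -0.0842,"tz": 0.023,"rx": 0,"ry": 0,"rz": 0.002,"gripper": -1},
  {"tx": -0.0266,"ty": -0.0842,"tz": 0.023,"rx": 0,"ry": 0,"rz": 0.002,"gripper": -1},
  {"tx": -0.0266,"ty": -0.0842,"tz": 0.023,"rx": 0,"ry": 0,"rz": 0.002,"gripper": -1},
  {"tx": -0.0266,"ty": -0.0842,"tz": 0.023,"rx": 0,"ry": 0,"rz": 0.002,"gripper": -1},
  {"tx": -0.0266,"ty": -0.0842,"tz": 0.023,"rx": 0,"ry": 0,"rz": 0.002,"gripper": -1},
  {"tx": -0.0266,"ty": -0.0842,"tz": 0.023,"rx": 0,"ry": 0,"rz": 0.002,"gripper": -1},
  {"tx": -0.0266,"ty": -0.0842,"tz": 0.023,"rx": 0,"ry": 0,"rz": 0.002,"gripper": -1},
  {"tx": -0.0266,"ty": -0.0842,"tz": 0.023,"rx": 0,"ry": 0,"rz": 0.002,"gripper": -1},
  {"tx": -0.0266,"ty": -0.0842,"tz": 0.023,"rx": 0,"ry": 0,"rz": 0.002,"gripper": -1},
  {"tx": 0,"ty": 0,"tz": 0,"rx": 0,"ry": 0,"rz": 0,"gripper": -1},
])

```text
time_s: 2.85
ee_pos: [443.3, -247.5, 109.6]
ee_rot: [-180.0, -0.1, 161.0]
force: [0.2, 0.7, -0.1]
gripper_width: 91.1
gripper_force: 0.0
```

Call:
send_rows([
  {"tx": -0.0044,"ty": 0.0026,"tz": 0.04,"rx": 0,"ry": 0,"rz": 0,"gripper": -1},
  {"tx": 0,"ty": 0,"tz": 0.05,"rx": 0,"ry": 0,"rz": 0,"gripper": -1},
  {"tx": 0,"ty": 0,"tz": 0.05,"rx": 0,"ry": 0,"rz": 0,"gripper": -1},
  {"tx": 0,"ty": 0,"tz": 0.04,"rx": 0,"ry": 0,"rz": 0,"gripper": -1},
  {"tx": 0,"ty": 0,"tz": 0.02,"rx": 0,"ry": 0,"rz": 0,"gripper": -1},
  {"tx": 0,"ty": 0,"tz": 0,"rx": 0,"ry": 0,"rz": 0,"gripper": -1},
  {"tx": 0,"ty": 0,"tz": 0,"rx": 0,"ry": 0,"rz": 0,"gripper": 1},
  {"tx": 0,"ty": 0,"tz": 0,"rx": 0,"ry": 0,"rz": 0,"gripper": 1},
  {"tx": 0,"ty": 0,"tz": 0,"rx": 0,"ry": 0,"rz": 0,"gripper": 1},
  {"tx": 0,"ty": 0,"tz": 0,"rx": 0,"ry": 0,"rz": 0,"gripper": 1},
  {"tx": 0,"ty": 0,"tz": 0,"rx": 0,"ry": 0,"rz": 0,"gripper": 1},
  {"tx": 0,"ty": 0,"tz": 0,"rx": 0,"ry": 0,"rz": 0,"gripper": 1},
], grip_force=30)

```text
time_s: 4.35
ee_pos: [446.3, -245.2, 10.7]
ee_rot: [-180.0, 0.0, 161.3]
force: [-1.8, -2.1, 2.3]
gripper_width: 49.9
gripper_force: 30.0
```

Call:
send_rows([
  {"tx": 0,"ty": 0,"tz": -0.02,"rx": 0,"ry": 0,"rz": 0,"gripper": 1},
  {"tx": 0,"ty": 0,"tz": -0.06,"rx": 0,"ry": 0,"rz": 0,"gripper": 1},
  {"tx": 0,"ty": 0,"tz": -0.08,"rx": 0,"ry": 0,"rz": 0,"gripper": 1},
  {"tx": 0,"ty": 0,"tz": -0.08,"rx": 0,"ry": 0,"rz": 0,"gripper": 1},
  {"tx": 0,"ty": 0,"tz": -0.06,"rx": 0,"ry": 0,"rz": 0,"gripper": 1},
])

```text
time_s: 4.97
ee_pos: [446.2, -244.4, 162.3]
ee_rot: [180.0, 0.1, 161.2]
force: [0.5, -1.2, -1.1]
gripper_width: 49.9
gripper_force: 30.0
```

Call:
send_rows([
  {"tx": -0.004,"ty": 0.04,"tz": 0,"rx": 0,"ry": 0,"rz": 0,"gripper": 1},
  {"tx": -0.008,"ty": 0.08,"tz": 0,"rx": 0,"ry": 0,"rz": 0,"gripper": 1},
  {"tx": -0.008,"ty": 0.09,"tz": 0,"rx": 0,"ry": 0,"rz": 0,"gripper": 1},
  {"tx": -0.008,"ty": 0.09,"tz": 0,"rx": 0,"ry": 0,"rz": 0,"gripper": 1},
  {"tx": -0.008,"ty": 0.09,"tz": 0,"rx": 0,"ry": 0,"rz": 0,"gripper": 1},
  {"tx": -0.008,"ty": 0.09,"tz": 0,"rx": 0,"ry": 0,"rz": 0,"gripper": 1},
  {"tx": -0.008,"ty": 0.09,"tz": 0,"rx": 0,"ry": 0,"rz": 0,"gripper": 1},
  {"tx": -0.008,"ty": 0.09,"tz": 0,"rx": 0,"ry": 0,"rz": 0,"gripper": 1},
  {"tx": -0.008,"ty": 0.09,"tz": 0,"rx": 0,"ry": 0,"rz": 0,"gripper": 1},
  {"tx": -0.008,"ty": 0.08,"tz": 0,"rx": 0,"ry": 0,"rz": 0,"gripper": 1},
  {"tx": -0.008,"ty": 0.07,"tz": 0,"rx": 0,"ry": 0,"rz": 0,"gripper": 1},
  {"tx": -0.005,"ty": 0.04,"tz": 0,"rx": 0,"ry": 0,"rz": 0,"gripper": 1},
])

```text
time_s: 6.48
ee_pos: [639.2, 187.7, 160.0]
ee_rot: [-180.0, -0.1, 161.3]
force: [-1.0, -0.6, -3.2]
gripper_width: 50.1
gripper_force: 30.0
```

Call:
send_rows([
  {"tx": 0,"ty": 0,"tz": 0,"rx": 0,"ry": 0,"rz": -0.18,"gripper": 1},
  {"tx": 0,"ty": 0,"tz": 0,"rx": 0,"ry": 0,"rz": -0.2,"gripper": 1},
  {"tx": 0,"ty": 0,"tz": 0,"rx": 0,"ry": 0,"rz": -0.2,"gripper": 1},
  {"tx": 0,"ty": 0,"tz": 0,"rx": 0,"ry": 0,"rz": -0.2,"gripper": 1},
  {"tx": 0,"ty": 0,"tz": 0,"rx": 0,"ry": 0,"rz": -0.16,"gripper": 1},
  {"tx": 0,"ty": 0,"tz": 0,"rx": 0,"ry": 0,"rz": 0,"gripper": 1},
  {"tx": 0,"ty": 0,"tz": 0,"rx": 0,"ry": 0,"rz": 0,"gripper": 1},
])

```text
time_s: 7.35
ee_pos: [639.2, 185.7, 160.4]
ee_rot: [180.0, -0.0, -170.6]
force: [-0.3, 0.2, -2.4]
gripper_width: 49.9
gripper_force: 30.0
```

```bash
python3 - <<'E'
from h import *
for n in('top','side'):
    f=grab(n); im=cv2.cvtColor(f['frame'],cv2.COLOR_RGB2BGR)
    c=im[40:200,92:252] if n=='top' else im[50:210,240:400]
    globals()[n]=cv2.resize(c,(400,400),interpolation=cv2.INTER_CUBIC)
cv2.imwrite('pics/carry.png',np.hstack([top,side])); q=env.state(); print(q['time_s'],q['ee_pos'],q['ee_rot'],q['force'],q['torque'],q['gripper_width'])
E
```

```text
7.45 [639.22219882 185.83039654 160.4371222 ] [ 1.79996877e+02 -1.89799426e-02 -1.70601140e+02] [-0.12287969 -0.56714769 -1.58463481] [ 0.01998968 -0.00473315 -0.00925775] 49.80314395019093
```

View pics/carry.png

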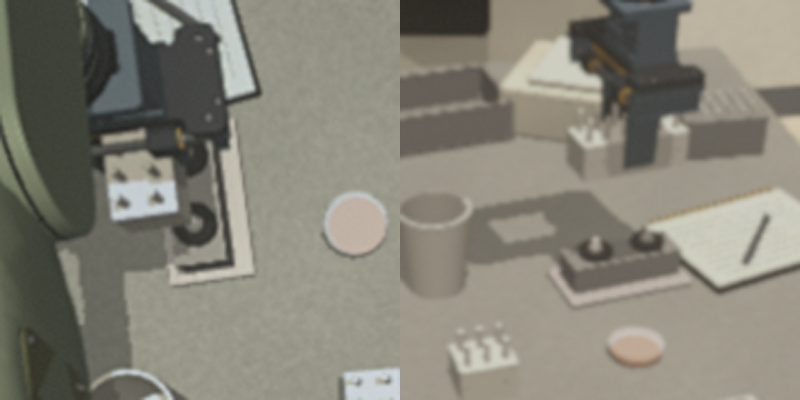

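The carry picture shows the rack held level. In the top half its near end runs from about (108,219) to (178,213) in the crop, and in the side half it is above and behind the studs. I check its centre from the near end.

```bash
python3 - <<'E'
from h import *
f=grab('top'); s=grab('side')
z=149.7
a=np.radians(9.4); x=np.array([np.cos(a),np.sin(a)]); y=np.array([-x[1],x[0]]); c=np.array([639.2,185.8])
g=cv2.cvtColor(f['frame'],cv2.COLOR_RGB2BGR)[100:140,120:180]
hsv=cv2.cvtColor(g,cv2.COLOR_BGR2HSV)
m=((hsv[...,2]>165)&(hsv[...,1]<50)).astype(np.uint8)
k=max(cv2.findContours(m,0,2)[0],key=cv2.contourArea)
b=cv2.boxPoints(cv2.minAreaRect(k))+[120,100]; b=b[np.argsort(-b[:,1])][:2]; print(b)
P=onplane(f,b,z+40)[:,:2]; print(P); print('along,across vs (-60,+-25):',(P-c)@x,(P-c)@y)
E=np.array([[*(c-60*x+t*y),z+40] for t in(25,-25)]); print(proj(f,E))
Q=np.array([[*(c+sx*60*x-25*y),z+h] for sx in(-1,1) for h in(40,0)]); print('side crop px',((proj(s,Q)-[240,50])*2.5+[400,0]).round(1))
E
```

```text
[[136.63999939 127.48000336]
 [162.54000092 123.78000259]]
[[575.89813665 201.55075359]
 [583.92754098 152.77360782]]
along,across vs (-60,+-25): [-59.87934917 -59.92433665] [ 25.87809276 -23.55549156]
[[137.10870002 127.4761839 ]
 [163.30093416 123.70999795]]
side crop px [[585.4 147.8]
 [583.8 182.4]
 [689.1 130.6]
 [685.6 164.6]]
```

Call:
send_rows([
  {"tx": 0,"ty": 0,"tz": 0.02,"rx": 0,"ry": 0,"rz": 0,"gripper": 1},
  {"tx": 0,"ty": 0,"tz": 0.04,"rx": 0,"ry": 0,"rz": 0,"gripper": 1},
  {"tx": 0,"ty": 0,"tz": 0.04,"rx": 0,"ry": 0,"rz": 0,"gripper": 1},
  {"tx": 0,"ty": 0,"tz": 0.04,"rx": 0,"ry": 0,"rz": 0,"gripper": 1},
  {"tx": 0,"ty": 0,"tz": 0.02,"rx": 0,"ry": 0,"rz": 0,"gripper": 1},
  {"tx": 0,"ty": 0,"tz": 0.01,"rx": 0,"ry": 0,"rz": 0,"gripper": 1},
  {"tx": 0,"ty": 0,"tz": 0.008,"rx": 0,"ry": 0,"rz": 0,"gripper": 1},
  {"tx": 0,"ty": 0,"tz": 0.006,"rx": 0,"ry": 0,"rz": 0,"gripper": 1},
  {"tx": 0,"ty": 0,"tz": 0,"rx": 0,"ry": 0,"rz": 0,"gripper": 1},
], grip_force=45)

```text
time_s: 8.68
ee_pos: [639.5, 186.0, 68.6]
ee_rot: [180.0, 0.0, -170.5]
force: [0.4, -0.2, -1.8]
gripper_width: 49.5
gripper_force: 45.0
```

Call:
send_rows([
  {"tx": 0,"ty": 0,"tz": 0.006,"rx": 0,"ry": 0,"rz": 0,"gripper": 1},
  {"tx": 0,"ty": 0,"tz": 0.006,"rx": 0,"ry": 0,"rz": 0,"gripper": 1},
  {"tx": 0,"ty": 0,"tz": 0.004,"rx": 0,"ry": 0,"rz": 0,"gripper": 1},
  {"tx": 0,"ty": 0,"tz": 0.002,"rx": 0,"ry": 0,"rz": 0,"gripper": 1},
  {"tx": 0,"ty": 0,"tz": 0,"rx": 0,"ry": 0,"rz": 0,"gripper": 1},
])

```text
time_s: 9.3
ee_pos: [639.3, 186.0, 60.5]
ee_rot: [180.0, 0.0, -170.5]
force: [-3.4, -1.0, 5.4]
gripper_width: 50.1
gripper_force: 45.0
```

Call:
send_rows([
  {"tx": 0,"ty": 0,"tz": 0.004,"rx": 0,"ry": 0,"rz": 0,"gripper": 1},
  {"tx": 0,"ty": 0,"tz": 0.004,"rx": 0,"ry": 0,"rz": 0,"gripper": 1},
  {"tx": 0,"ty": 0,"tz": 0,"rx": 0,"ry": 0,"rz": 0,"gripper": 1},
])

```text
time_s: 9.68
ee_pos: [639.3, 186.0, 56.5]
ee_rot: [180.0, 0.0, -170.5]
force: [-3.3, -0.3, 4.7]
gripper_width: 49.9
gripper_force: 45.0
```

Call:
send_rows([
  {"tx": 0,"ty": 0,"tz": 0.004,"rx": 0,"ry": 0,"rz": 0,"gripper": 1},
  {"tx": 0,"ty": 0,"tz": 0.003,"rx": 0,"ry": 0,"rz": 0,"gripper": 1},
  {"tx": 0,"ty": 0,"tz": 0,"rx": 0,"ry": 0,"rz": 0,"gripper": 1},
])

```text
time_s: 10.05
ee_pos: [639.3, 186.0, 53.0]
ee_rot: [180.0, 0.0, -170.5]
force: [-3.0, -1.1, 6.2]
gripper_width: 49.8
gripper_force: 45.0
```

Call:
send_rows([
  {"tx": 0,"ty": 0,"tz": 0.002,"rx": 0,"ry": 0,"rz": 0,"gripper": 1},
  {"tx": 0,"ty": 0,"tz": 0,"rx": 0,"ry": 0,"rz": 0,"gripper": 1},
])

```text
time_s: 10.3
ee_pos: [639.3, 186.0, 52.7]
ee_rot: [180.0, 0.0, -170.5]
force: [-3.7, -1.1, 9.4]
gripper_width: 49.7
gripper_force: 45.0
```

Call:
send_rows([
  {"tx": 0,"ty": 0,"tz": 0.002,"rx": 0,"ry": 0,"rz": 0,"gripper": 1},
  {"tx": 0,"ty": 0,"tz": 0,"rx": 0,"ry": 0,"rz": 0,"gripper": 1},
])

```text
time_s: 10.55
ee_pos: [639.3, 186.0, 52.7]
ee_rot: [180.0, 0.1, -170.5]
force: [-5.3, -1.1, 13.8]
gripper_width: 49.9
gripper_force: 45.0
```

Hard stop at the deck height, and the force is still rising. I relax, release, and retreat.

Call:
send_rows([
  {"tx": 0,"ty": 0,"tz": -0.002,"rx": 0,"ry": 0,"rz": 0,"gripper": 1},
  {"tx": 0,"ty": 0,"tz": 0,"rx": 0,"ry": 0,"rz": 0,"gripper": -1},
  {"tx": 0,"ty": 0,"tz": 0,"rx": 0,"ry": 0,"rz": 0,"gripper": -1},
  {"tx": 0,"ty": 0,"tz": 0,"rx": 0,"ry": 0,"rz": 0,"gripper": -1},
  {"tx": 0,"ty": 0,"tz": 0,"rx": 0,"ry": 0,"rz": 0,"gripper": -1},
  {"tx": 0,"ty": 0,"tz": 0,"rx": 0,"ry": 0,"rz": 0,"gripper": -1},
  {"tx": 0,"ty": 0,"tz": -0.03,"rx": 0,"ry": 0,"rz": 0,"gripper": -1},
  {"tx": 0,"ty": 0,"tz": -0.06,"rx": 0,"ry": 0,"rz": 0,"gripper": -1},
  {"tx": 0,"ty": 0,"tz": -0.08,"rx": 0,"ry": 0,"rz": 0,"gripper": -1},
  {"tx": 0,"ty": 0,"tz": -0.08,"rx": 0,"ry": 0,"rz": 0,"gripper": -1},
  {"tx": 0,"ty": 0,"tz": -0.06,"rx": 0,"ry": 0,"rz": 0,"gripper": -1},
])

```text
time_s: 11.92
ee_pos: [639.9, 186.1, 209.4]
ee_rot: [180.0, 0.2, -170.5]
force: [-0.3, 0.0, -0.7]
gripper_width: 91.4
gripper_force: 0.0
```

```bash
python3 - <<'E'
from h import *
for n in('top','side'):
    f=grab(n); im=cv2.cvtColor(f['frame'],cv2.COLOR_RGB2BGR)
    c=im[60:180,112:232] if n=='top' else im[90:210,270:390]
    globals()[n]=cv2.resize(c,(400,400),interpolation=cv2.INTER_CUBIC)
a=np.radians(9.5); x=np.array([np.cos(a),np.sin(a)]); y=np.array([-x[1],x[0]]); c=np.array([639.3,186.])
for z in(42,50):
    Q=np.array([[*(c+sx*60*x-25*y),z+h] for sx in(-1,1) for h in(40,0)]); q=(proj(f,Q)-[270,90])*400/120; print(z,q.round(1).tolist())
cv2.imwrite('pics/end.png',np.hstack([top,side]))
q=env.state(); print(q['time_s'],q['ee_pos'],q['force'],q['gripper_width'])
E
```

```text
42 [[141.8, 183.8], [139.8, 225.4], [273.2, 159.0], [269.0, 200.0]]
50 [[142.2, 175.3], [140.2, 217.2], [274.1, 150.6], [269.8, 191.9]]
12.025 [641.49618155 186.55717136 211.57179666] [ 0.40186491 -0.9927714   0.53017005] 91.11742963267491
```

View pics/end.png

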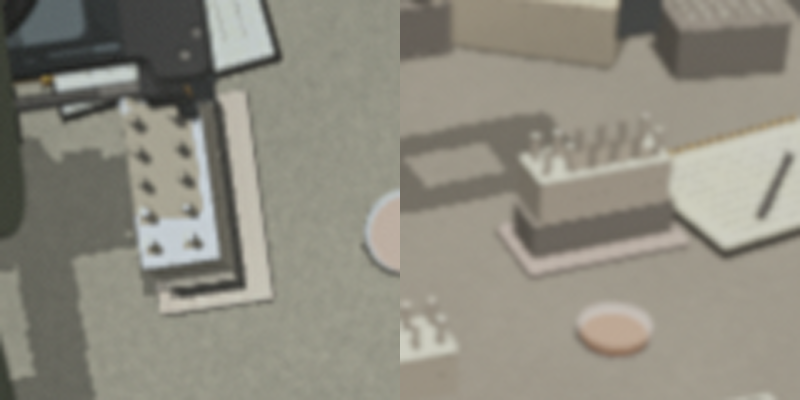

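In the end picture the rack sits flat on the pedestal with no gap. In the side half its lower near corners are at about (540,222) and (670,200), which fits the 42 mm prediction. The gripper is clear.

```bash
python3 -c "
from workcell import env
print(env.job_done())"
```

```text
the job is handed in; nothing more can be done
None
```

The long white pin rack is on both studs, pressed down to a hard stop at deck height and released; the job was handed in at about 12 s, but the hand-in returned no verdict.

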